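Queue the drills for measuring, by diameter

ROBOT

A 6-joint arm with a two-finger parallel gripper is mounted at the origin on the work surface. World frame = base frame: x ahead of the robot, y to its left, z up, the work surface at z = 0. Lengths are in m, angles in rad, forces in N, time in s.
With the tool pointing down it reaches from about 0.4 to 0.825 m from the base axis. Payload 7 kg.
Tool frame: the origin (TCP) lies at the very end of the fingers, on their centre line; the grasp point (between the pads) lies manip.grip_point_offset behind it (manip.grip_point_offset is the distance from the TCP to the grasp point, in m); z points along the fingers, y is the line along which they close (so a half turn about z gives the same grasp; the last joint's range is limited). The gripper opens to 85 mm and grips with 20 to 120 N. Pads are 22 mm wide; open, the fingers measure 114 mm over their backs; the gripper's body (76 mm by 85 mm) begins 54 mm behind the grasp point. The pads swing forward as they close: fully open they stand 13 mm farther back than shut.
Start: joints at [1.625, 0.359, 0.012, 0, -1.224, -0.288], TCP at [0.156, 0.657, 0.231] pointing down, gripper open.
Joint ranges: [-3.07, 3.07], [-1.43, 2.12], [-1.02, 1.25], [-3.03, 1.67], [-3.05, -0], [-3.03, 3.03]. Speed limits (rad/s): [2.39, 2.39, 3.01, 3.14, 3.14, 3.14].

INTERFACE

Orientations are given as a 3x3 rotation matrix whose columns are the frame's x, y, z axes.
In Python, from station import manip gives the robot as it stands.
- The arm moves only by the shell command python3 -m pendant 'ROWS'. ROWS is JSON, a list of rows, each an object of numbers: "claw": the finger opening in cm, from 0 to 8.54; "dx", "dy", "dz": the shift along the tool's x, y, z in cm; "twist": the turn about the tool's z in rad. In form: [{"claw": .., "dx": .., "dy": .., "dz": .., "twist": ..}, ...]. A call has 1 to 5 rows; each row shifts and turns the commanded pose from where the row before left it, along the tool's axes as they then stand; what a row does not reach is not made up. A row lasts 1/10 s, in which the tool goes at most 50 mm and 8.59 degrees, less where a joint would pass 70% of its speed; a pose out of reach is approached as far as the arm can. A call with a gripper value outside its range is refused whole. The fingers move at their own pace and stop on an object; the grip force is fixed at half the most. Time passes only in rows, so rows that do not move let the fingers close. It gives the time, the measured TCP pose, the force, the opening and the grip force at its end, in the units of the state.
- manip.read_state(): the state, without advancing time (a new reading comes with each control period).
- manip.snapshot(name): name is "side" or "top"; returns the picture (420x560x3 uint8, blue, green, red); there is no depth.
- manip.calibration(name): a dict with "fx", "fy", "cx", "cy" (pixels), "pose" (4x4, takes a point from camera to world coordinates). Camera axes: x right, y down, z forward; pixel columns grow to the right and rows downward; lengths in m; the calibration is good to about 2 mm. A picture is of the moment at which its call begins. calibration takes no time and is no camera call.
- manip.sign_off(): hands the job in; it is judged then, once.
Trained networks look in the newest picture that a camera, given by its name, has taken for a name from the list of things; names that differ only in an ending like _2 or _b are one class to them, and where a whole thing is asked for, a point or a joint stands for the part that bears it (a point fixed in the world has none). Each returns a list of dicts, best first, with "confidence" (0 to 1); they miss things now and then, are a little off and sometimes report something else, mostly with a low value. They report only what shows in the picture. A call takes as long as a camera call. They do not tell look-alikes from the thing itself.
- manip.boxes_of(query, camera): "point" ([x, y, z] in m, in world coordinates, good to about 4 mm: the middle of the surface that is visible of it).
- manip.regions_of(query, camera): "pixels" (420x560 bool, what is visible of it).
- manip.landmark_of(query, camera): "point" ([x, y, z] in m, in world coordinates, good to about 4 mm: a listed point, or the origin of a listed thing).
The state is a dict: "time_s": time; "joints": joint angles; "joint_velocities": joint speeds; "joint_efforts": joint torques, N m; "eef_pos": TCP position; "tcp_rot": TCP orientation; "force": force on the tool from outside, world axes, zero at the start; "moment": the same for the moment, N m; "width": opening from 0.0 (shut) to 1.0 (fully open); "grip_force": force on a finger pad.
Only numpy, scipy, OpenCV 4.12 (cv2) and the standard library are available. Lean on these libraries where they do the work, as an engineer would, in place of code of your own. Each camera call takes 0.05 s, during which the arm holds its last target. There are 200 camera calls.

TASK

Lay the four drills into the V-rests of the rack, one in each rest and in order of diameter, with the thinnest next to the camera measuring stand and the thickest at the far end of the row. Each must sit fully down in its V, centred along its length on the rest, with its point towards the yellow guard; set them down without dropping them.

Things in the scene. Friction and masses are not known exactly. Their poses are not given: they have to be found in the camera images.
- drill10_mid (a point): the thinnest twist drill, 10 mm in diameter, 89 mm long, steel shank and gold-coloured spiral flutes and point (the last 43 mm). Lies on the bench, does not roll by itself. Site: on its axis at mid-length, 5 mm above the bench; x runs along the drill to its point, z up at the start. In a V-rest its axis lies 7.1 mm above the bottom of the V.
- drill14_mid (a point): the second thinnest twist drill, 14 mm in diameter, 107 mm long, steel shank and black spiral flutes and point (the last 54 mm). Lies on the bench, does not roll by itself. Site: on its axis at mid-length, 7 mm above the bench; x runs along the drill to its point, z up at the start. In a V-rest its axis lies 9.9 mm above the bottom of the V.
- drill18_mid (a point): the second thickest twist drill, 18 mm in diameter, 123 mm long, steel shank and bright steel spiral flutes and point (the last 62 mm). Lies on the bench, does not roll by itself. Site: on its axis at mid-length, 9 mm above the bench; x runs along the drill to its point, z up at the start. In a V-rest its axis lies 12.7 mm above the bottom of the V.
- drill24_mid (a point): the thickest twist drill, 24 mm in diameter, 151 mm long, steel shank and copper-coloured spiral flutes and point (the last 75 mm). Lies on the bench, does not roll by itself. Site: on its axis at mid-length, 12 mm above the bench; x runs along the drill to its point, z up at the start. In a V-rest its axis lies 17.0 mm above the bottom of the V.
- rest_a_vee (a point): one of four identical blue V-rests, fixed 70 mm apart in a row (names do not tell the order). Two 90-degree V plates 10 mm thick stand 42 mm apart along x, open between down to a foot 10 mm below the V; arms end 17.5 mm above the V's bottom, 46 mm wide. Point: bottom of the V, midway between the plates, 28 mm above the bench. x: along the groove to the yellow guard, y: along the row, z up
- rest_b_vee (a point): one of four identical blue V-rests, fixed 70 mm apart in a row (names do not tell the order). Two 90-degree V plates 10 mm thick stand 42 mm apart along x, open between down to a foot 10 mm below the V; arms end 17.5 mm above the V's bottom, 46 mm wide. Point: bottom of the V, midway between the plates, 28 mm above the bench. x: along the groove to the yellow guard, y: along the row, z up
- rest_c_vee (a point): one of four identical blue V-rests, fixed 70 mm apart in a row (names do not tell the order). Two 90-degree V plates 10 mm thick stand 42 mm apart along x, open between down to a foot 10 mm below the V; arms end 17.5 mm above the V's bottom, 46 mm wide. Point: bottom of the V, midway between the plates, 28 mm above the bench. x: along the groove to the yellow guard, y: along the row, z up
- rest_d_vee (a point): one of four identical blue V-rests, fixed 70 mm apart in a row (names do not tell the order). Two 90-degree V plates 10 mm thick stand 42 mm apart along x, open between down to a foot 10 mm below the V; arms end 17.5 mm above the V's bottom, 46 mm wide. Point: bottom of the V, midway between the plates, 28 mm above the bench. x: along the groove to the yellow guard, y: along the row, z up
- guard (a point): middle of the top edge of the rack's yellow guard lip, 290 mm long, 28 mm above the bench (level with the bottoms of the Vs), parallel to the row of V-rests and 97 mm beyond it; x points away from the rests, y along the row
- stand: camera measuring stand: white base 130 x 96 mm, steel V-block under a black clamp, short black camera, 105 mm high; fixed in line with the row, 115 mm (middle to middle) beyond one end rest. A black label printer 70 mm high stands so at the other end; they may change ends. Origin: on the bench under the middle of the base; x as the rests' x
Not all that is in view belongs to the job. What is shaped like the part that bears drill24_mid but purple is not meant.

How it is judged:
At the end, for the whole second after the job is handed in: From the stand outwards the 10, 14, 18 and 24 mm drills lie in the 1st to 4th V-rest: middles within 15 mm of the rests' middles along the groove and along the row, axes within 4 mm of seated height and 0.12 rad of the grooves, points towards the guard; released and at rest (horizontal distance between drill10_mid and stand between 0.1 and 0.13 m and x of drill10_mid in the frame of guard between -0.112 and -0.082 m and z of drill10_mid in the frame of guard between 0.0031 and 0.0111 m and angle between the x axis of each of drill10_mid, drill14_mid, drill18_mid, drill24_mid and the x axis of guard, either way round below 0.12 rad and x of guard in the frame of drill10_mid above 0.03 m and contact force between each of drill10, drill14, drill18, drill24 and the fingers below 0.1 N and linear speed of each of drill10, drill14, drill18, drill24 below 0.02 m/s and angular speed of each of drill10, drill14, drill18, drill24 below 0.2 rad/s and horizontal distance between drill14_mid and stand between 0.17 and 0.2 m and x of drill14_mid in the frame of guard between -0.112 and -0.082 m and z of drill14_mid in the frame of guard between 0.0059 and 0.0139 m and x of guard in the frame of drill14_mid above 0.03 m and horizontal distance between drill18_mid and stand between 0.24 and 0.27 m and x of drill18_mid in the frame of guard between -0.112 and -0.082 m and z of drill18_mid in the frame of guard between 0.0087 and 0.0167 m and x of guard in the frame of drill18_mid above 0.03 m and horizontal distance between drill24_mid and stand between 0.31 and 0.34 m and x of drill24_mid in the frame of guard between -0.112 and -0.082 m and z of drill24_mid in the frame of guard between 0.013 and 0.021 m and x of guard in the frame of drill24_mid above 0.03 m); the robot touches nothing.
It fails at once if the 10 mm drill is dropped (falls or is flung faster than 0.7 m/s, as after a fall of 25 mm, with no finger on it) (linear speed of drill10 above 0.7 m/s and contact force between drill10 and the fingers below 0.1 N).
It fails at once if the 14 mm drill is dropped (falls or is flung faster than 0.7 m/s, as after a fall of 25 mm, with no finger on it) (linear speed of drill14 above 0.7 m/s and contact force between drill14 and the fingers below 0.1 N).
It fails at once if the 18 mm drill is dropped (falls or is flung faster than 0.7 m/s, as after a fall of 25 mm, with no finger on it) (linear speed of drill18 above 0.7 m/s and contact force between drill18 and the fingers below 0.1 N).
It fails at once if the 24 mm drill is dropped (falls or is flung faster than 0.7 m/s, as after a fall of 25 mm, with no finger on it) (linear speed of drill24 above 0.7 m/s and contact force between drill24 and the fingers below 0.1 N).
It also fails if it takes over 101 s, if anything falls off the work surface, if the arm or the gripper's body presses on something with over 40 N, if the wrist force passes 120 N, or if a joint passes its speed limit or range.

## Working session

There is one attempt and no reset: what is moved stays moved. The work goes in short steps, Python scripts to look and compute and a shell command to move; the robot and the scene stay as the last step left them, time stands still between calls to the robot, and variables do not carry over. Pictures are saved under pics/ and viewed, at most 14 in all, crops included, and the job is handed in when it is done.

```bash
mkdir -p pics
cat > h.py <<'E'
import numpy as np,cv2
from station import manip
def save(cam,name):
    im=manip.snapshot(cam); cv2.imwrite('pics/'+name,im); return im
def proj(cam,p):
    c=manip.calibration(cam); T=np.linalg.inv(np.array(c['pose'])); q=T[:3,:3]@np.array(p)+T[:3,3]
    return np.array([c['fx']*q[0]/q[2]+c['cx'],c['fy']*q[1]/q[2]+c['cy']])
def back(cam,uv,z):
    c=manip.calibration(cam); T=np.array(c['pose']); d=T[:3,:3]@np.array([(uv[0]-c['cx'])/c['fx'],(uv[1]-c['cy'])/c['fy'],1])
    return T[:3,3]+d*(z-T[2,3])/d[2]
E
python3 - <<'E'
from h import *
np.set_printoptions(precision=3,suppress=True)
a=save('top','t0.png');b=save('side','s0.png')
for n in ['drill10_mid','drill14_mid','drill18_mid','drill24_mid','rest_a_vee','guard','stand']:
    for cam in ['top','side']:
        r=manip.landmark_of(n,cam)
        print(n,cam,[(np.round(x['point'],3).tolist(),round(x['confidence'],2),proj(cam,x['point']).astype(int).tolist()) for x in r][:8])
s=manip.read_state();print(s['time_s'],s['eef_pos'],s['tcp_rot'],manip.grip_point_offset)
E
```

```text
drill10_mid top [([0.453, 0.304, 0.004], 0.57, [162, 222])]
drill10_mid side [([0.641, -0.081, 0.029], 0.29, [228, 188])]
drill14_mid top [([0.433, 0.085, 0.008], 0.72, [247, 232]), ([0.73, 0.034, 0.028], 0.4, [269, 116])]
drill14_mid side [([0.432, 0.085, 0.011], 0.66, [297, 265]), ([0.452, 0.305, 0.005], 0.63, [254, 361])]
drill18_mid top [([0.472, -0.086, 0.009], 0.86, [314, 218])]
drill18_mid side [([0.475, -0.082, 0.006], 0.53, [297, 209])]
drill24_mid top [([0.449, -0.311, 0.013], 0.97, [401, 229]), ([0.25, -0.31, 0.014], 0.95, [401, 307]), ([0.711, -0.363, 0.013], 0.75, [422, 129])]
drill24_mid side [([0.246, -0.305, 0.012], 0.8, [407, 167]), ([0.706, -0.366, 0.014], 0.8, [242, 125]), ([0.446, -0.314, 0.01], 0.56, [329, 152])]
rest_a_vee top [([0.624, 0.13, 0.033], 0.81, [230, 156]), ([0.634, 0.061, 0.025], 0.29, [258, 153])]
rest_a_vee side [([0.625, 0.13, 0.03], 0.8, [198, 255])]
guard top [([0.733, 0.03, 0.026], 0.67, [271, 115])]
guard side [([0.732, 0.031, 0.031], 0.58, [171, 211])]
stand top [([0.614, 0.245, -0.002], 0.89, [187, 161])]
stand side [([0.622, 0.247, -0.002], 0.79, [177, 312]), ([0.453, 0.302, 0.006], 0.47, [254, 359])]
0.8 [0.156 0.657 0.231] [[ 0.973 -0.232 -0.   ]
 [-0.232 -0.973  0.   ]
 [-0.     0.    -1.   ]] 0.0187
```

View pics/t0.png

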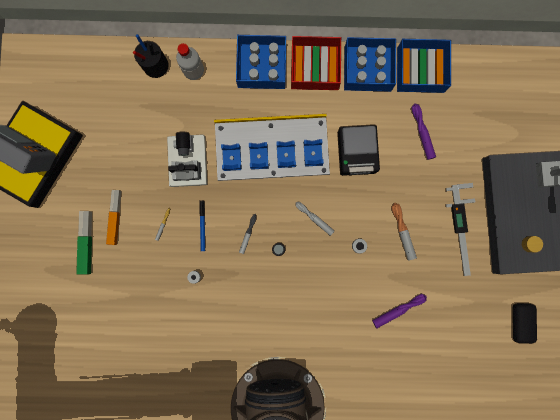

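View pics/s0.png

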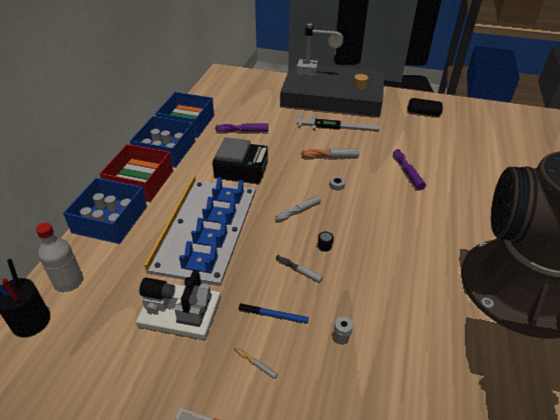

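The top view shows gold drill10 at (162,222), black-fluted drill14 at (247,232), bright drill18 at (314,218) and copper drill24 at (401,229). The rests run from (231,156) to (313,152), with the stand on the left at (187,161) and the printer on the right. Candidates for drill24 are (401,229) copper and the purple ones at (399,310) and (422,130). The copper one fits the description. I'll measure axes and confirm in one crop.

```bash
cat > m.py <<'E'
from h import *
np.set_printoptions(precision=4,suppress=True)
im=save('top','t1.png')
G={'drill10_mid':(.453,.304,.005),'drill14_mid':(.433,.085,.007),'drill18_mid':(.472,-.086,.009),'drill24_mid':(.449,-.311,.012)}
ov=cv2.resize(im[185:275,140:430],None,fx=2.75,fy=2.75,interpolation=cv2.INTER_CUBIC)
for n,g in G.items():
    for r in manip.regions_of(n,'top'):
        v,u=np.nonzero(r['pixels'])
        if len(u)<8: continue
        P=np.array([back('top',(a,b),g[2])[:2] for a,b in zip(u,v)])
        if np.hypot(*(P.mean(0)-g[:2]))>.04: continue
        c,(w,h),ang=cv2.minAreaRect((P*1000).astype(np.float32))
        d=np.linalg.svd(P-P.mean(0))[2][0]; d*=np.sign(d[0]); t=P@d
        mid=P.mean(0)+d*((t.max()+t.min())/2-P.mean(0)@d)
        print(n,round(r['confidence'],2),'mid',mid,'len',np.ptp(t),'yaw',np.arctan2(d[1],d[0]),'rect',c,w,h)
        for e in(-1,1):
            q=(proj('top',[*(mid+d*e*np.ptp(t)/2),g[2]])-[140,185])*2.75; cv2.circle(ov,tuple(q.astype(int)),4,(0,0,255) if e>0 else (255,0,0),1)
R=[]
for n in 'abcd':
    for cam in('top','side'):
        R+=[x['point'] for x in manip.landmark_of(f'rest_{n}_vee',cam) if x['confidence']>.25]
print(np.array(R))
reg=[]
for r in manip.regions_of('rest_a_vee','top'):print('rreg',r['confidence'],r['pixels'].sum())
hsv=cv2.cvtColor(im,cv2.COLOR_BGR2HSV)
y=cv2.inRange(hsv,(20,150,120),(35,255,255));y[:100]=0;y[135:]=0;y[:,:205]=0;y[:,340:]=0
v,u=np.nonzero(y);P=np.array([back('top',(a,b),.028)[:2] for a,b in zip(u,v)])
print('guard',len(P),cv2.minAreaRect((P*1000).astype(np.float32)),'ends',P[u.argmin()],P[u.argmax()],np.polyfit(P[:,1],P[:,0],1),P.mean(0))
b=cv2.inRange(hsv,(100,150,60),(125,255,255));b[:135]=0;b[175:]=0;b[:,:215]=0;b[:,335:]=0
n,l,s,c=cv2.connectedComponentsWithStats(b)
for i in range(1,n):
    if s[i,4]>60: print('blue',s[i],c[i],back('top',c[i],.038))
cv2.imwrite('pics/c1.png',ov)
E
python3 m.py
```

```text
drill10_mid 0.56 mid [0.4497 0.3027] len 0.07854006074365416 yaw -0.346611912082892 rect (449.8502197265625, 303.22955322265625) 8.556817054748535 78.56043243408203
drill14_mid 0.65 mid [0.4311 0.0834] len 0.10265265438215299 yaw -0.30990849270372167 rect (431.17559814453125, 83.71807861328125) 13.76253890991211 102.65443420410156
drill18_mid 0.66 mid [ 0.475  -0.0842] len 0.1129485590536711 yaw 0.8815658305642834 rect (474.8393249511719, -84.06903076171875) 112.93424987792969 16.76702880859375
[[ 0.6237  0.1294  0.0331]
 [ 0.6246  0.1305  0.0298]
 [ 0.6371 -0.0742  0.0288]
 [ 0.4507  0.3034  0.003 ]
 [ 0.6441 -0.0748  0.0271]
 [ 0.6421 -0.0042  0.0312]
 [ 0.6374 -0.0061  0.0319]
 [ 0.6311  0.0638  0.0276]
 [ 0.6353  0.0634  0.0277]
 [ 0.6345  0.0633  0.0277]]
rreg 0.81 478
guard 264 ((728.8304443359375, 33.106834411621094), (7.492185115814209, 288.1614074707031), 4.883058071136475) ends [0.718  0.1765] [ 0.7407 -0.1105] [-0.0795  0.7313] [0.7285 0.0355]
blue [277 141  19  27 426] [285.7207 154.2254] [ 0.6318 -0.0092  0.038 ]
blue [304 140  19  26 419] [312.7494 152.8019] [ 0.6371 -0.0776  0.038 ]
blue [249 143  19  26 424] [258.309  155.8325] [0.6261 0.0601 0.038 ]
blue [221 144  20  27 435] [231.0575 157.2759] [0.6208 0.129  0.038 ]
```

View pics/c1.png

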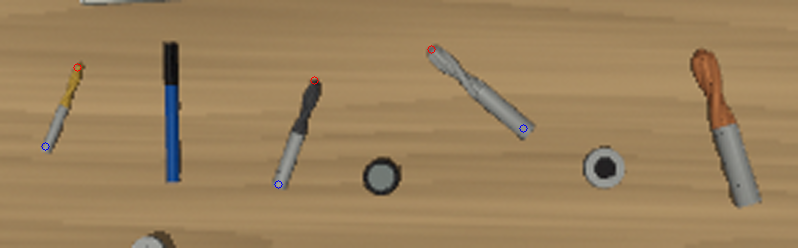

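The crop confirms the copper-and-steel drill24 at (401,229), right side of the crop. All four points face away from the robot, and the blue-and-black pen beside drill10 is not part of the job. Rest yaw is about 0.08 and the row centre about (0.632,0.0265). Now drill10 goes first.

```bash
cat > go.py <<'E'
import sys
from h import *
x,y,z,yaw=map(float,sys.argv[1:5]); s=manip.read_state(); R=np.array(s['tcp_rot']);p=np.array(s['eef_pos'])
d=R.T@(np.array([x,y,z])-p)*100; ps=np.arctan2(R[1,0],R[0,0]); t=(ps-yaw+np.pi/2)%np.pi-np.pi/2
print('t',round(s['time_s'],2),'pos',p.round(4),'yaw',round(ps,3),'F',np.round(s['force'],1),'w',round(s['width'],3),'gf',round(s['grip_force'],1),'q6',round(s['joints'][5],2),'\n dx dy dz',d.round(2),'twist',round(t,3))
E
python3 go.py .447 .304 .08 -.347
python3 - <<'E'
from h import *
im=manip.snapshot('top');hsv=cv2.cvtColor(im,cv2.COLOR_BGR2HSV)
m=cv2.inRange(hsv,(2,110,90),(13,255,255));m[:195]=0;m[240:]=0;m[:,:380]=0;m[:,425:]=0
v,u=np.nonzero(m);print(len(u),u.mean(),v.mean(),u.min(),u.max(),v.min(),v.max())
# shank end & tip from crop: tip ~ (703,48), end (746,206)
for q in[(703,49),(747,205)]:
    print(back('top',(140+q[0]/2.75,185+q[1]/2.75),.012))
print([(r['confidence'],r['pixels'].sum()) for r in manip.regions_of('drill24_mid','top')])
E
```

```text
t 1.5 pos [0.1564 0.6566 0.2313] yaw -0.234 F [-0.7  0.3  0.4] w 0.999 gf 0.0 q6 -0.29 
 dx dy dz [36.44 27.57 15.13] twist 0.113
207 398.463768115942 216.3768115942029 391 407 203 231
[ 0.51685002 -0.29466302  0.012     ]
[ 0.37242239 -0.33636078  0.012     ]
[(0.95, np.int64(510)), (0.81, np.int64(536)), (0.8, np.int64(476))]
```

```bash
python3 -m pendant '[{"claw":3,"dx":3.6,"dy":2.8,"dz":0.5},{"claw":3,"dx":3.6,"dy":2.8,"dz":1},{"claw":3,"dx":3.6,"dy":2.8,"dz":1},{"claw":3,"dx":3.6,"dy":2.8,"dz":1},{"claw":3,"dx":3.6,"dy":2.8,"dz":1}]' && python3 -m pendant '[{"claw":3,"dx":3.6,"dy":2.7,"dz":1},{"claw":3,"dx":3.6,"dy":2.7,"dz":1},{"claw":3,"dx":3.6,"dy":2.7,"dz":1},{"claw":3,"dx":3.6,"dy":2.7,"dz":1},{"claw":3,"dx":3.6,"dy":2.7,"dz":1}]' && python3 -m pendant '[{"claw":3,"twist":0.11},{"claw":3}]'; python3 go.py .447 .304 .08 -.347
```

```text
t 1.6 pos [0.1564 0.6566 0.2313] yaw -0.234 F [ 0.9 -0.2  0.3] w 0.999 gf 0.0 q6 -0.29 
 dx dy dz [36.44 27.58 15.13] twist 0.113schema error: expected keys claw, dx, dy, dz, twist
```

```bash
python3 -m pendant '[{"claw":3,"dx":3.6,"dy":2.8,"dz":0.5,"twist":0},{"claw":3,"dx":3.6,"dy":2.8,"dz":1,"twist":0},{"claw":3,"dx":3.6,"dy":2.8,"dz":1,"twist":0},{"claw":3,"dx":3.6,"dy":2.8,"dz":1,"twist":0},{"claw":3,"dx":3.6,"dy":2.8,"dz":1,"twist":0}]' && python3 -m pendant '[{"claw":3,"dx":3.6,"dy":2.7,"dz":1,"twist":0},{"claw":3,"dx":3.6,"dy":2.7,"dz":1,"twist":0},{"claw":3,"dx":3.6,"dy":2.7,"dz":1,"twist":0},{"claw":3,"dx":3.6,"dy":2.7,"dz":1,"twist":0},{"claw":3,"dx":3.6,"dy":2.7,"dz":1,"twist":0}]' && python3 -m pendant '[{"claw":3,"dx":0,"dy":0,"dz":0,"twist":0.11},{"claw":3,"dx":0,"dy":0,"dz":0,"twist":0}]'; python3 go.py .447 .304 .08 -.347
```

```text
time_s: 2.1
eef_pos: [0.2999, 0.4772, 0.1862]
tcp_rot: [[0.973, -0.231, 0.0], [-0.231, -0.973, 0.001], [0.0, -0.001, -1.0]]
force: [0.7, 0.5, 0.8]
width: 0.35
grip_force: 0.0
time_s: 2.6
eef_pos: [0.4439, 0.3043, 0.1364]
tcp_rot: [[0.973, -0.231, 0.001], [-0.231, -0.973, 0.001], [0.0, -0.001, -1.0]]
force: [0.9, 0.4, 0.5]
width: 0.35
grip_force: 0.0
time_s: 2.8
eef_pos: [0.4436, 0.3045, 0.1361]
tcp_rot: [[0.94, -0.341, -0.0], [-0.341, -0.94, -0.0], [-0.0, 0.0, -1.0]]
force: [0.4, 0.1, -0.0]
width: 0.348
grip_force: 0.0
t 2.8 pos [0.4436 0.3045 0.1361] yaw -0.348 F [ 0.4  0.1 -0. ] w 0.348 gf 0.0 q6 0.26 
 dx dy dz [ 0.33 -0.07  5.61] twist -0.001
```

```bash
python3 -m pendant '[{"claw":3,"dx":0.3,"dy":0,"dz":4,"twist":0},{"claw":3,"dx":0,"dy":0,"dz":4,"twist":0},{"claw":3,"dx":0,"dy":0,"dz":1.6,"twist":0},{"claw":3,"dx":0,"dy":0,"dz":0,"twist":0}]'; python3 go.py .447 .304 .003 -.347
python3 - <<'E'
from h import *
im=manip.snapshot('side')
cv2.imwrite('pics/d10.png',cv2.resize(im[290:400,180:330],None,fx=5,fy=5,interpolation=cv2.INTER_CUBIC))
E
```

```text
time_s: 3.2
eef_pos: [0.4442, 0.3042, 0.0382]
tcp_rot: [[0.943, -0.334, -0.003], [-0.334, -0.943, -0.003], [-0.001, 0.004, -1.0]]
force: [-1.1, 0.1, 1.2]
width: 0.352
grip_force: 0.0
t 3.2 pos [0.4442 0.3042 0.0382] yaw -0.34 F [-1.1  0.1  1.2] w 0.352 gf 0.0 q6 0.27 
 dx dy dz [ 0.27 -0.09  3.51] twist 0.007
```

View pics/d10.png

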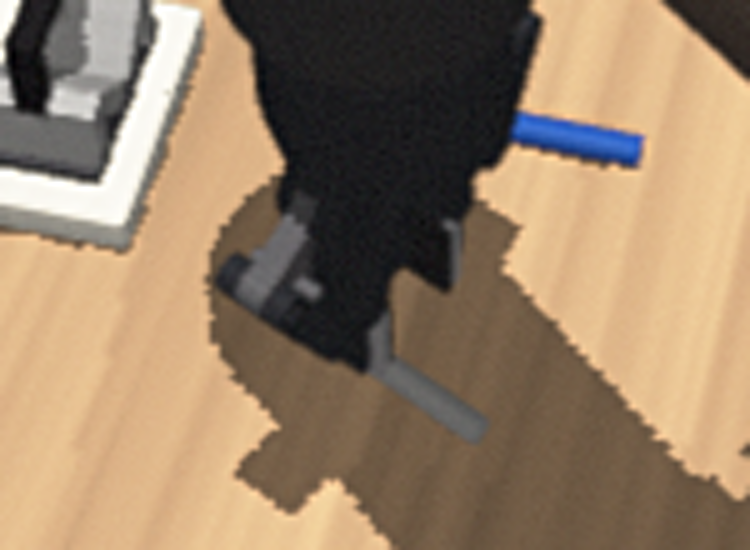

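The near finger is at crop (330,340) and the shank runs out behind it to (480,430). The drill lies between the fingers and is aligned with them, so I'll descend and grip.

```bash
python3 -m pendant '[{"claw":3,"dx":0.2,"dy":-0.1,"dz":2,"twist":0},{"claw":3,"dx":0,"dy":0,"dz":1.4,"twist":0},{"claw":3,"dx":0,"dy":0,"dz":0,"twist":0},{"claw":0.5,"dx":0,"dy":0,"dz":0,"twist":0},{"claw":0.5,"dx":0,"dy":0,"dz":0,"twist":0}]' && python3 -m pendant '[{"claw":0.5,"dx":0,"dy":0,"dz":0,"twist":0},{"claw":0.5,"dx":0,"dy":0,"dz":0,"twist":0},{"claw":0.5,"dx":0,"dy":0,"dz":0,"twist":0}]';python3 go.py .447 .304 .003 -.347
```

```text
time_s: 3.75
eef_pos: [0.4487, 0.3062, 0.0081]
tcp_rot: [[0.942, -0.336, 0.002], [-0.336, -0.942, 0.002], [0.001, -0.003, -1.0]]
force: [-2.1, -0.2, 9.0]
width: 0.063
grip_force: 16.0
time_s: 4.05
eef_pos: [0.4486, 0.3061, 0.0083]
tcp_rot: [[0.942, -0.336, 0.002], [-0.336, -0.942, 0.002], [0.001, -0.003, -1.0]]
force: [-2.3, 0.6, 6.4]
width: 0.06
grip_force: 13.2
t 4.05 pos [0.4486 0.3061 0.0083] yaw -0.343 F [-2.3  0.6  6.4] w 0.06 gf 13.2 q6 0.27 
 dx dy dz [-0.09  0.25  0.53] twist 0.004
```

```bash
python3 -m pendant '[{"claw":3,"dx":0,"dy":0,"dz":0,"twist":0},{"claw":3,"dx":0,"dy":0,"dz":0,"twist":0},{"claw":3,"dx":0,"dy":0,"dz":0,"twist":0}]';python3 go.py .447 .304 .003 -.347
python3 - <<'E'
from h import *
im=manip.snapshot('side')
cv2.imwrite('pics/d10b.png',cv2.resize(im[290:400,180:330],None,fx=5,fy=5,interpolation=cv2.INTER_CUBIC))
E
```

```text
time_s: 4.35
eef_pos: [0.4481, 0.3052, 0.0067]
tcp_rot: [[0.942, -0.337, 0.0], [-0.337, -0.942, 0.001], [0.0, -0.001, -1.0]]
force: [0.5, -0.2, -0.3]
width: 0.353
grip_force: 0.0
t 4.35 pos [0.4481 0.3052 0.0067] yaw -0.344 F [ 0.5 -0.2 -0.3] w 0.353 gf 0.0 q6 0.27 
 dx dy dz [-0.06  0.14  0.37] twist 0.003
```

View pics/d10b.png

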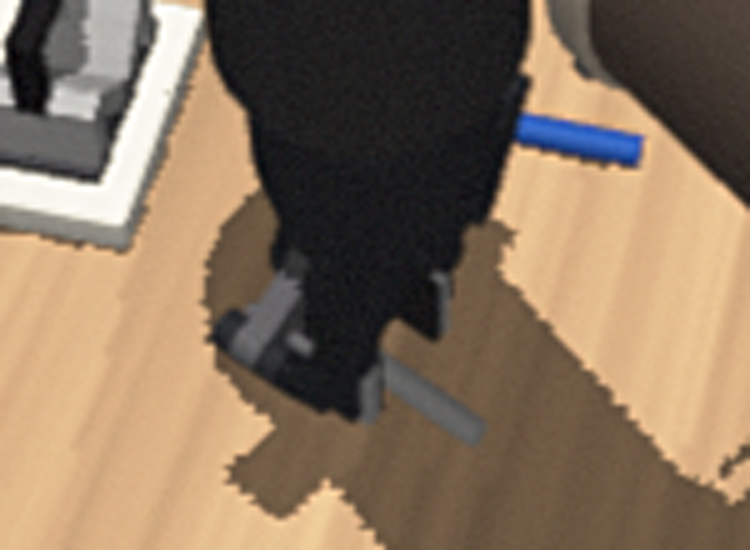

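The fingers still straddle the drill, with the shank end at (480,432). The tip stopped 4 mm too high (z=0.0067), so I'll go lower.

```bash
python3 -m pendant '[{"claw":2.5,"dx":0,"dy":0.1,"dz":0.5,"twist":0},{"claw":2.5,"dx":0,"dy":0,"dz":0,"twist":0},{"claw":2.5,"dx":0,"dy":0,"dz":0,"twist":0}]';python3 go.py .447 .304 .002 -.347
```

```text
time_s: 4.7
eef_pos: [0.4474, 0.3037, 0.0009]
tcp_rot: [[0.941, -0.337, -0.0], [-0.337, -0.941, -0.001], [-0.0, 0.001, -1.0]]
force: [0.4, 0.3, 0.5]
width: 0.293
grip_force: 0.0
t 4.7 pos [0.4474 0.3037 0.0009] yaw -0.344 F [0.4 0.3 0.5] w 0.293 gf 0.0 q6 0.27 
 dx dy dz [-0.05 -0.01 -0.11] twist 0.003
```

```bash
python3 -m pendant '[{"claw":0.3,"dx":0,"dy":0,"dz":-0.1,"twist":0},{"claw":0.3,"dx":0,"dy":0,"dz":0,"twist":0},{"claw":0.3,"dx":0,"dy":0,"dz":0,"twist":0},{"claw":0.3,"dx":0,"dy":0,"dz":0,"twist":0}]';python3 go.py .447 .304 .002 -.347
```

```text
time_s: 5.1
eef_pos: [0.4476, 0.304, 0.0024]
tcp_rot: [[0.941, -0.337, 0.0], [-0.337, -0.941, 0.0], [0.0, -0.0, -1.0]]
force: [0.6, -0.2, 0.9]
width: 0.088
grip_force: 58.7
t 5.1 pos [0.4476 0.304  0.0024] yaw -0.344 F [ 0.6 -0.2  0.9] w 0.088 gf 58.7 q6 0.27 
 dx dy dz [-0.06  0.02  0.04] twist 0.003
```

```bash
python3 -m pendant '[{"claw":0.3,"dx":0,"dy":0,"dz":-1,"twist":0},{"claw":0.3,"dx":0,"dy":0,"dz":-1,"twist":0},{"claw":0.3,"dx":0,"dy":0,"dz":0,"twist":0},{"claw":0.3,"dx":0,"dy":0,"dz":0,"twist":0}]';python3 go.py .44 .30 .1 .08
python3 - <<'E'
from h import *
im=manip.snapshot('side')
cv2.imwrite('pics/d10c.png',cv2.resize(im[290:400,180:330],None,fx=5,fy=5,interpolation=cv2.INTER_CUBIC))
E
```

```text
time_s: 5.5
eef_pos: [0.4478, 0.3044, 0.023]
tcp_rot: [[0.941, -0.337, 0.001], [-0.337, -0.941, 0.001], [0.0, -0.001, -1.0]]
force: [0.2, 0.4, -1.8]
width: 0.089
grip_force: 58.7
t 5.5 pos [0.4478 0.3044 0.023 ] yaw -0.344 F [ 0.2  0.4 -1.8] w 0.089 gf 58.7 q6 0.27 
 dx dy dz [-0.59  0.66 -7.7 ] twist -0.424
```

View pics/d10c.png

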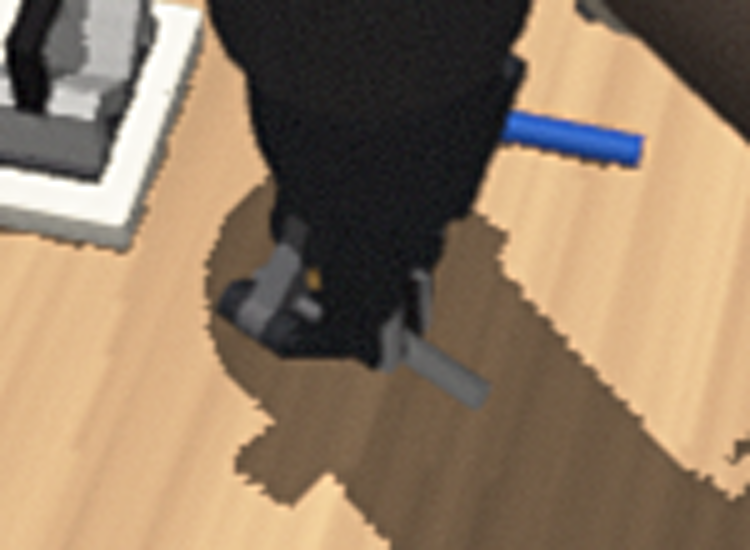

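The drill hangs level between the pads, with its shank end now at (480,390) above its shadow. Next I'll carry it over the stand-side rest.

```bash
python3 -m pendant '[{"claw":0.3,"dx":0,"dy":0,"dz":-4.2,"twist":0},{"claw":0.3,"dx":0,"dy":0,"dz":-4.2,"twist":0},{"claw":0.3,"dx":0,"dy":0,"dz":-4.2,"twist":0},{"claw":0.3,"dx":4,"dy":1.8,"dz":0,"twist":0},{"claw":0.3,"dx":4,"dy":1.8,"dz":0,"twist":0}]' && python3 -m pendant '[{"claw":0.3,"dx":4,"dy":1.8,"dz":0,"twist":0},{"claw":0.3,"dx":4,"dy":1.8,"dz":0,"twist":0},{"claw":0.3,"dx":4,"dy":1.8,"dz":0,"twist":0},{"claw":0.3,"dx":2.4,"dy":1.3,"dz":0,"twist":0},{"claw":0.3,"dx":0,"dy":0,"dz":0,"twist":-0.14}]' && python3 -m pendant '[{"claw":0.3,"dx":0,"dy":0,"dz":0,"twist":-0.14},{"claw":0.3,"dx":0,"dy":0,"dz":0,"twist":-0.14},{"claw":0.3,"dx":0,"dy":0,"dz":0,"twist":0},{"claw":0.3,"dx":0,"dy":0,"dz":0,"twist":0}]';python3 go.py .6236 .1312 .06 .08
python3 - <<'E'
from h import *
im=manip.snapshot('side')
cv2.imwrite('pics/p10.png',cv2.resize(im[130:330,130:320],None,fx=3,fy=3,interpolation=cv2.INTER_CUBIC))
E
```

```text
time_s: 6.05
eef_pos: [0.5115, 0.2439, 0.1502]
tcp_rot: [[0.943, -0.334, 0.003], [-0.334, -0.943, 0.003], [0.001, -0.003, -1.0]]
force: [0.6, 0.0, -1.2]
width: 0.084
grip_force: 58.8
time_s: 6.55
eef_pos: [0.6253, 0.1285, 0.147]
tcp_rot: [[0.979, -0.205, -0.001], [-0.205, -0.979, -0.001], [-0.001, 0.001, -1.0]]
force: [-1.8, 0.5, -1.2]
width: 0.093
grip_force: 58.8
time_s: 6.95
eef_pos: [0.6235, 0.1315, 0.1479]
tcp_rot: [[0.997, 0.072, -0.001], [0.072, -0.997, -0.0], [-0.001, 0.0, -1.0]]
force: [0.3, -0.2, 0.4]
width: 0.086
grip_force: 58.8
t 6.95 pos [0.6235 0.1315 0.1479] yaw 0.072 F [ 0.3 -0.2  0.4] w 0.086 gf 58.8 q6 1.13 
 dx dy dz [0.01 0.03 8.79] twist -0.008
```

```bash
python3 -m pendant '[{"claw":0.3,"dx":0,"dy":0,"dz":4,"twist":0},{"claw":0.3,"dx":0,"dy":0,"dz":4,"twist":0},{"claw":0.3,"dx":0,"dy":0,"dz":0,"twist":0},{"claw":0.3,"dx":0,"dy":0,"dz":0,"twist":0}]';python3 go.py .6236 .1312 .0335 .08
python3 - <<'E'
from h import *
im=manip.snapshot('side')
cv2.imwrite('pics/p10.png',cv2.resize(im[170:300,140:290],None,fx=4.5,fy=4.5,interpolation=cv2.INTER_CUBIC))
E
```

```text
time_s: 7.4
eef_pos: [0.6238, 0.1314, 0.0685]
tcp_rot: [[0.997, 0.075, -0.001], [0.075, -0.997, -0.001], [-0.001, 0.001, -1.0]]
force: [0.4, -0.0, 0.1]
width: 0.088
grip_force: 58.8
t 7.4 pos [0.6238 0.1314 0.0685] yaw 0.075 F [ 0.4 -0.   0.1] w 0.088 gf 58.8 q6 1.13 
 dx dy dz [-0.02  0.02  3.5 ] twist -0.005
```

View pics/p10.png

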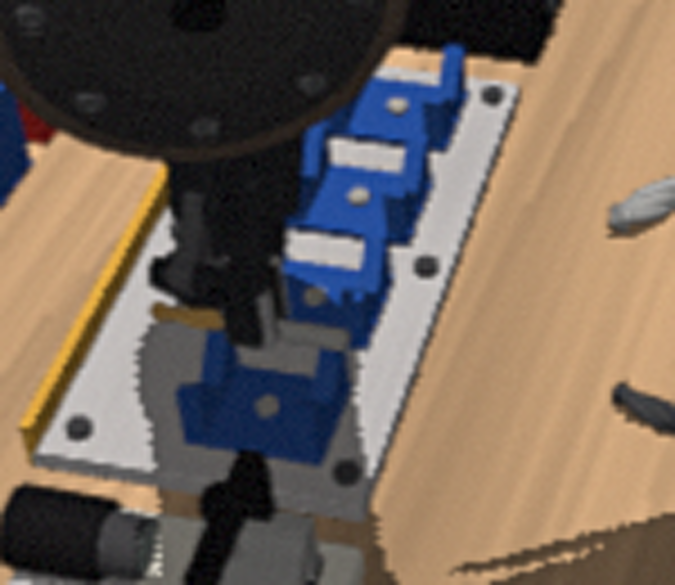

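The drill hangs over the first rest with its gold tip at (155,312) towards the guard and its shank at (340,340); the rest plates stand at (215,390) and (335,385). Lowering.

```bash
python3 -m pendant '[{"claw":0.3,"dx":0,"dy":0,"dz":1.5,"twist":0},{"claw":0.3,"dx":0,"dy":0,"dz":1.2,"twist":0},{"claw":0.3,"dx":0,"dy":0,"dz":0.4,"twist":0},{"claw":0.3,"dx":0,"dy":0,"dz":0,"twist":0},{"claw":0.3,"dx":0,"dy":0,"dz":0,"twist":0}]';python3 go.py .6236 .1312 .0335 .08
```

```text
time_s: 7.95
eef_pos: [0.6243, 0.1317, 0.0381]
tcp_rot: [[0.997, 0.076, 0.001], [0.076, -0.997, 0.0], [0.001, -0.0, -1.0]]
force: [0.1, 0.2, 0.5]
width: 0.081
grip_force: 58.8
t 7.95 pos [0.6243 0.1317 0.0381] yaw 0.076 F [0.1 0.2 0.5] w 0.081 gf 58.8 q6 1.13 
 dx dy dz [-0.07  0.04  0.46] twist -0.004
```

```bash
python3 -m pendant '[{"claw":0.3,"dx":0,"dy":0,"dz":0.3,"twist":0},{"claw":0.3,"dx":0,"dy":0,"dz":0,"twist":0},{"claw":0.3,"dx":0,"dy":0,"dz":0,"twist":0}]';python3 -m pendant '[{"claw":0.3,"dx":0,"dy":0,"dz":0.2,"twist":0},{"claw":0.3,"dx":0,"dy":0,"dz":0,"twist":0},{"claw":0.3,"dx":0,"dy":0,"dz":0,"twist":0}]'
```

```text
time_s: 8.25
eef_pos: [0.6238, 0.1315, 0.0344]
tcp_rot: [[0.997, 0.076, 0.0], [0.076, -0.997, 0.0], [0.0, -0.0, -1.0]]
force: [0.8, -0.2, -0.9]
width: 0.087
grip_force: 58.8
time_s: 8.55
eef_pos: [0.624, 0.1315, 0.0325]
tcp_rot: [[0.997, 0.076, 0.0], [0.076, -0.997, -0.0], [0.0, 0.0, -1.0]]
force: [1.1, -0.9, 1.0]
width: 0.089
grip_force: 59.0
```

```bash
python3 -m pendant '[{"claw":0.3,"dx":0,"dy":0,"dz":0.15,"twist":0},{"claw":0.3,"dx":0,"dy":0,"dz":0,"twist":0},{"claw":0.3,"dx":0,"dy":0,"dz":0,"twist":0}]'
```

```text
time_s: 8.85
eef_pos: [0.6242, 0.1314, 0.0321]
tcp_rot: [[0.997, 0.077, 0.001], [0.077, -0.997, -0.0], [0.001, 0.0, -1.0]]
force: [-2.2, -2.0, 9.6]
width: 0.084
grip_force: 60.0
```

Seated, with 9.6 N of contact force. I'll release and rise.

```bash
python3 -m pendant '[{"claw":1.2,"dx":0,"dy":0,"dz":0,"twist":0},{"claw":2.2,"dx":0,"dy":0,"dz":0,"twist":0},{"claw":2.2,"dx":0,"dy":0,"dz":-0.5,"twist":0},{"claw":2.2,"dx":0,"dy":0,"dz":-3,"twist":0},{"claw":2.2,"dx":0,"dy":0,"dz":-4,"twist":0}]' && python3 -m pendant '[{"claw":3,"dx":0,"dy":0,"dz":-3,"twist":0},{"claw":3,"dx":0,"dy":0,"dz":0,"twist":0}]'; python3 go.py .430 .086 .1 -.31
python3 - <<'E'
from h import *
im=manip.snapshot('side')
cv2.imwrite('pics/r10.png',cv2.resize(im[170:300,140:290],None,fx=4.5,fy=4.5,interpolation=cv2.INTER_CUBIC))
E
```

```text
time_s: 9.35
eef_pos: [0.6223, 0.131, 0.1045]
tcp_rot: [[0.997, 0.076, -0.005], [0.076, -0.997, -0.002], [-0.005, 0.002, -1.0]]
force: [0.8, 0.5, 0.4]
width: 0.253
grip_force: 0.0
time_s: 9.55
eef_pos: [0.6264, 0.1326, 0.1412]
tcp_rot: [[0.997, 0.077, 0.008], [0.077, -0.997, 0.003], [0.008, -0.002, -1.0]]
force: [1.3, 0.2, 0.0]
width: 0.354
grip_force: 0.0
t 9.55 pos [0.6264 0.1326 0.1412] yaw 0.077 F [1.3 0.2 0. ] w 0.354 gf 0.0 q6 1.13 
 dx dy dz [-19.98   3.14   3.96] twist 0.387
```

View pics/r10.png

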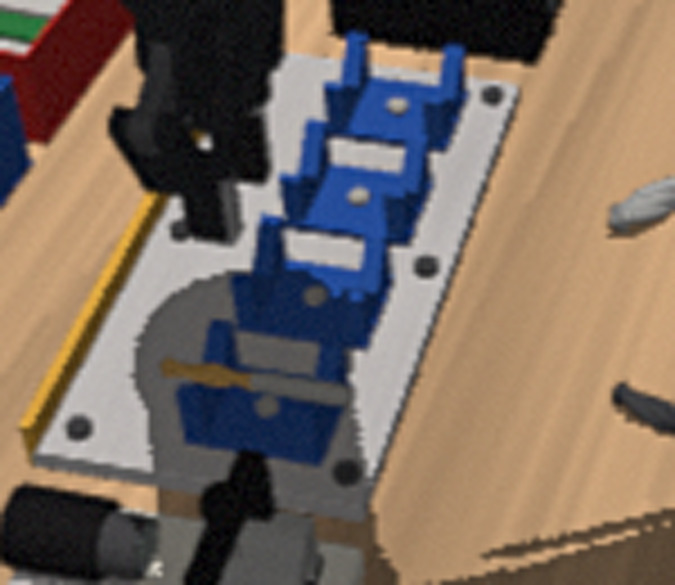

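Drill10 lies in its V from (165,370) to (350,395), point to the guard and centred within about 5 mm. Next, drill14.

```bash
python3 -m pendant '[{"claw":3.2,"dx":-4,"dy":0.6,"dz":0,"twist":0},{"claw":3.2,"dx":-4,"dy":0.6,"dz":0,"twist":0},{"claw":3.2,"dx":-4,"dy":0.6,"dz":0,"twist":0},{"claw":3.2,"dx":-4,"dy":0.6,"dz":1,"twist":0},{"claw":3.2,"dx":-4,"dy":0.7,"dz":3,"twist":0}]' && python3 -m pendant '[{"claw":3.2,"dx":0,"dy":0,"dz":2,"twist":0.13},{"claw":3.2,"dx":0,"dy":0,"dz":2,"twist":0.13},{"claw":3.2,"dx":0,"dy":0,"dz":1.5,"twist":0.13},{"claw":3.2,"dx":0,"dy":0,"dz":0,"twist":0},{"claw":3.2,"dx":0,"dy":0,"dz":0,"twist":0}]'; python3 go.py .429 .0845 .003 -.31
python3 - <<'E'
from h import *
im=manip.snapshot('side')
cv2.imwrite('pics/d14.png',cv2.resize(im[200:310,220:370],None,fx=4.5,fy=4.5,interpolation=cv2.INTER_CUBIC))
E
```

```text
time_s: 10.1
eef_pos: [0.4267, 0.0857, 0.0968]
tcp_rot: [[0.997, 0.076, 0.003], [0.076, -0.997, 0.002], [0.003, -0.002, -1.0]]
force: [-0.2, 1.2, -1.1]
width: 0.375
grip_force: 0.0
time_s: 10.6
eef_pos: [0.4267, 0.0852, 0.0408]
tcp_rot: [[0.952, -0.305, -0.001], [-0.305, -0.952, -0.001], [-0.001, 0.002, -1.0]]
force: [0.6, 0.4, 0.6]
width: 0.371
grip_force: 0.0
t 10.6 pos [0.4267 0.0852 0.0408] yaw -0.31 F [0.6 0.4 0.6] w 0.371 gf 0.0 q6 0.61 
 dx dy dz [ 0.24 -0.01  3.78] twist 0.0
```

View pics/d14.png

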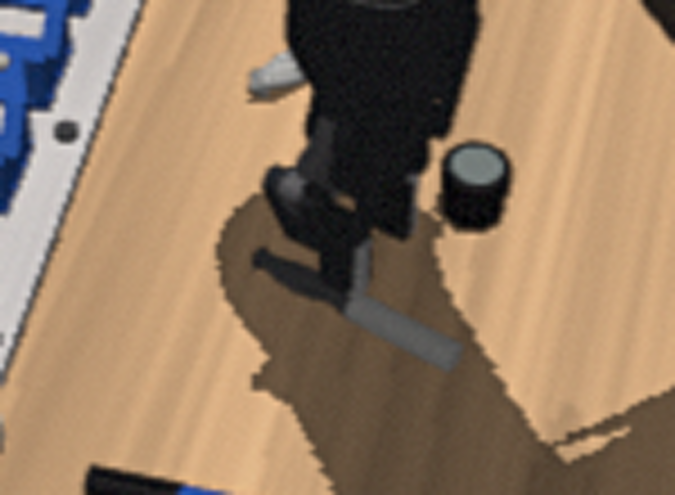

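The open fingers stand over drill14 at mid-length (350,290), with its black tip at (258,258) and shank end at (455,355). Descending.

```bash
python3 -m pendant '[{"claw":3.2,"dx":0.2,"dy":0,"dz":2,"twist":0},{"claw":3.2,"dx":0,"dy":0,"dz":1.7,"twist":0},{"claw":3.2,"dx":0,"dy":0,"dz":0,"twist":0},{"claw":3.2,"dx":0,"dy":0,"dz":0,"twist":0}]'; python3 go.py .429 .0845 .003 -.31
```

```text
time_s: 11.05
eef_pos: [0.4292, 0.085, 0.0047]
tcp_rot: [[0.952, -0.307, 0.0], [-0.307, -0.952, -0.0], [0.0, 0.0, -1.0]]
force: [0.0, 0.5, -0.4]
width: 0.374
grip_force: 0.0
t 11.05 pos [0.4292 0.085  0.0047] yaw -0.312 F [ 0.   0.5 -0.4] w 0.374 gf 0.0 q6 0.61 
 dx dy dz [-0.01  0.05  0.17] twist -0.002
```

```bash
python3 -m pendant '[{"claw":3.2,"dx":0,"dy":0,"dz":0.15,"twist":0},{"claw":0.4,"dx":0,"dy":0,"dz":0,"twist":0},{"claw":0.4,"dx":0,"dy":0,"dz":0,"twist":0},{"claw":0.4,"dx":0,"dy":0,"dz":0,"twist":0},{"claw":0.4,"dx":0,"dy":0,"dz":0,"twist":0}]'; python3 go.py .429 .0845 .003 -.31;  python3 -m pendant '[{"claw":0.4,"dx":0,"dy":0,"dz":-4,"twist":0},{"claw":0.4,"dx":0,"dy":0,"dz":-4,"twist":0},{"claw":0.4,"dx":0,"dy":0,"dz":0,"twist":0}]';python3 go.py .6292 .0614 .1 .08
```

```text
time_s: 11.55
eef_pos: [0.4294, 0.0852, 0.0035]
tcp_rot: [[0.951, -0.308, 0.001], [-0.308, -0.951, 0.001], [0.001, -0.001, -1.0]]
force: [-2.2, -0.6, 6.6]
width: 0.138
grip_force: 58.7
t 11.55 pos [0.4294 0.0852 0.0035] yaw -0.313 F [-2.2 -0.6  6.6] w 0.138 gf 58.7 q6 0.61 
 dx dy dz [-0.02  0.08  0.05] twist -0.003
time_s: 11.85
eef_pos: [0.4318, 0.0866, 0.0875]
tcp_rot: [[0.952, -0.307, 0.008], [-0.307, -0.952, 0.005], [0.006, -0.007, -1.0]]
force: [0.1, 0.9, -1.4]
width: 0.135
grip_force: 59.4
t 11.85 pos [0.4318 0.0866 0.0875] yaw -0.312 F [ 0.1  0.9 -1.4] w 0.135 gf 59.4 q6 0.61 
 dx dy dz [19.56 -3.68 -1.11] twist -0.392
```

```bash
python3 -m pendant '[{"claw":0.4,"dx":3.9,"dy":-0.7,"dz":-1,"twist":0},{"claw":0.4,"dx":3.9,"dy":-0.7,"dz":0,"twist":0},{"claw":0.4,"dx":3.9,"dy":-0.7,"dz":0,"twist":0},{"claw":0.4,"dx":3.9,"dy":-0.8,"dz":0,"twist":0},{"claw":0.4,"dx":3.9,"dy":-0.8,"dz":0,"twist":0}]' && python3 -m pendant '[{"claw":0.4,"dx":0,"dy":0,"dz":0,"twist":-0.13},{"claw":0.4,"dx":0,"dy":0,"dz":0,"twist":-0.13},{"claw":0.4,"dx":0,"dy":0,"dz":0,"twist":-0.13},{"claw":0.4,"dx":0,"dy":0,"dz":0,"twist":0},{"claw":0.4,"dx":0,"dy":0,"dz":0,"twist":0}]';python3 go.py .6282 .0614 .065 .08
```

```text
time_s: 12.35
eef_pos: [0.6271, 0.0594, 0.0923]
tcp_rot: [[0.951, -0.309, -0.0], [-0.309, -0.951, 0.0], [-0.0, 0.0, -1.0]]
force: [0.5, 1.9, -0.9]
width: 0.137
grip_force: 59.4
time_s: 12.85
eef_pos: [0.6256, 0.0598, 0.0924]
tcp_rot: [[0.997, 0.072, -0.0], [0.072, -0.997, -0.0], [-0.0, -0.0, -1.0]]
force: [-0.0, 0.9, -0.7]
width: 0.135
grip_force: 59.4
t 12.85 pos [0.6256 0.0598 0.0924] yaw 0.072 F [-0.   0.9 -0.7] w 0.135 gf 59.4 q6 1.24 
 dx dy dz [ 0.27 -0.14  2.74] twist -0.008
```

```bash
python3 -m pendant '[{"claw":0.4,"dx":0.3,"dy":-0.1,"dz":2.7,"twist":0},{"claw":0.4,"dx":0,"dy":0,"dz":0,"twist":0},{"claw":0.4,"dx":0,"dy":0,"dz":1.5,"twist":0},{"claw":0.4,"dx":0,"dy":0,"dz":1.1,"twist":0},{"claw":0.4,"dx":0,"dy":0,"dz":0,"twist":0}]' && python3 -m pendant '[{"claw":0.4,"dx":0,"dy":0,"dz":0,"twist":0},{"claw":0.4,"dx":0,"dy":0,"dz":0,"twist":0}]'; python3 go.py .6282 .0614 .0344 .08
```

```text
time_s: 13.35
eef_pos: [0.6276, 0.0607, 0.0383]
tcp_rot: [[0.997, 0.075, -0.003], [0.075, -0.997, -0.001], [-0.003, 0.001, -1.0]]
force: [0.2, -0.6, -1.0]
width: 0.136
grip_force: 59.4
time_s: 13.55
eef_pos: [0.6293, 0.0613, 0.0404]
tcp_rot: [[0.997, 0.076, 0.001], [0.076, -0.997, 0.0], [0.001, -0.0, -1.0]]
force: [-0.1, 0.2, -1.0]
width: 0.137
grip_force: 59.4
t 13.55 pos [0.6293 0.0613 0.0404] yaw 0.076 F [-0.1  0.2 -1. ] w 0.137 gf 59.4 q6 1.24 
 dx dy dz [-0.11 -0.02  0.6 ] twist -0.004
```

```bash
python3 -m pendant '[{"claw":0.4,"dx":-0.1,"dy":0,"dz":0.45,"twist":0},{"claw":0.4,"dx":0,"dy":0,"dz":0,"twist":0},{"claw":0.4,"dx":0,"dy":0,"dz":0,"twist":0}]' && python3 -m pendant '[{"claw":0.4,"dx":0,"dy":0,"dz":0.2,"twist":0},{"claw":0.4,"dx":0,"dy":0,"dz":0,"twist":0},{"claw":0.4,"dx":0,"dy":0,"dz":0,"twist":0}]'
```

```text
time_s: 13.85
eef_pos: [0.6277, 0.061, 0.0351]
tcp_rot: [[0.997, 0.076, -0.0], [0.076, -0.997, -0.0], [-0.0, 0.0, -1.0]]
force: [-0.2, -0.2, -0.3]
width: 0.141
grip_force: 59.4
time_s: 14.15
eef_pos: [0.6282, 0.0613, 0.0341]
tcp_rot: [[0.997, 0.077, 0.001], [0.077, -0.997, 0.0], [0.001, -0.0, -1.0]]
force: [-2.6, 1.2, 5.7]
width: 0.135
grip_force: 60.2
```

Seated. I'll release, check with the side camera on the way, and go to drill18.

```bash
python3 -m pendant '[{"claw":1.6,"dx":0,"dy":0,"dz":0,"twist":0},{"claw":2.6,"dx":0,"dy":0,"dz":0,"twist":0},{"claw":2.6,"dx":0,"dy":0,"dz":-0.5,"twist":0},{"claw":2.6,"dx":0,"dy":0,"dz":-3,"twist":0},{"claw":2.6,"dx":0,"dy":0,"dz":-4,"twist":0}]' && python3 -m pendant '[{"claw":4,"dx":0,"dy":0,"dz":-2,"twist":0},{"claw":4,"dx":0,"dy":0,"dz":0,"twist":0}]'; python3 go.py .472 -.087 .05 .88
```

```text
time_s: 14.65
eef_pos: [0.6264, 0.0605, 0.107]
tcp_rot: [[0.997, 0.076, -0.004], [0.076, -0.997, -0.002], [-0.005, 0.001, -1.0]]
force: [0.6, -0.2, 0.2]
width: 0.299
grip_force: 0.0
time_s: 14.85
eef_pos: [0.63, 0.0615, 0.1323]
tcp_rot: [[0.997, 0.077, 0.006], [0.077, -0.997, 0.002], [0.006, -0.001, -1.0]]
force: [0.2, -0.8, 0.7]
width: 0.471
grip_force: 0.0
t 14.85 pos [0.63   0.0615 0.1323] yaw 0.077 F [ 0.2 -0.8  0.7] w 0.471 gf 0.0 q6 1.24 
 dx dy dz [-16.94  13.61   8.11] twist -0.803
```

```bash
python3 -m pendant '[{"claw":4,"dx":-3.4,"dy":2.7,"dz":0,"twist":0},{"claw":4,"dx":-3.4,"dy":2.7,"dz":0,"twist":0},{"claw":4,"dx":-3.4,"dy":2.7,"dz":0,"twist":0},{"claw":4,"dx":-3.4,"dy":2.7,"dz":0,"twist":0},{"claw":4,"dx":-3.3,"dy":2.8,"dz":0,"twist":0}]' && python3 -m pendant '[{"claw":4,"dx":0,"dy":0,"dz":2,"twist":-0.14},{"claw":4,"dx":0,"dy":0,"dz":2,"twist":-0.14},{"claw":4,"dx":0,"dy":0,"dz":2,"twist":-0.14},{"claw":4,"dx":0,"dy":0,"dz":2,"twist":-0.13},{"claw":4,"dx":0,"dy":0,"dz":0,"twist":-0.13}]' && python3 -m pendant '[{"claw":4,"dx":0,"dy":0,"dz":0,"twist":-0.13},{"claw":4,"dx":0,"dy":0,"dz":0,"twist":0},{"claw":4,"dx":0,"dy":0,"dz":0,"twist":0}]'; python3 go.py .472 -.087 .006 .88
python3 - <<'E'
from h import *
im=manip.snapshot('side')
cv2.imwrite('pics/d18.png',cv2.resize(im[150:300,160:360],None,fx=4,fy=4,interpolation=cv2.INTER_CUBIC))
E
```

```text
time_s: 15.35
eef_pos: [0.4677, -0.0885, 0.1276]
tcp_rot: [[0.997, 0.076, -0.001], [0.076, -0.997, -0.0], [-0.001, 0.0, -1.0]]
force: [0.5, 0.2, -0.2]
width: 0.466
grip_force: 0.0
time_s: 15.85
eef_pos: [0.4674, -0.0879, 0.0454]
tcp_rot: [[0.724, 0.689, -0.005], [0.689, -0.724, -0.001], [-0.004, -0.003, -1.0]]
force: [-1.1, 0.1, -0.5]
width: 0.472
grip_force: 0.0
time_s: 16.15
eef_pos: [0.4695, -0.0875, 0.0479]
tcp_rot: [[0.635, 0.772, -0.0], [0.772, -0.635, -0.0], [-0.0, -0.0, -1.0]]
force: [0.1, 0.3, 0.0]
width: 0.466
grip_force: 0.0
t 16.15 pos [ 0.4695 -0.0875  0.0479] yaw 0.882 F [0.1 0.3 0. ] w 0.466 gf 0.0 q6 2.22 
 dx dy dz [0.2  0.16 4.19] twist 0.002
```

View pics/d18.png

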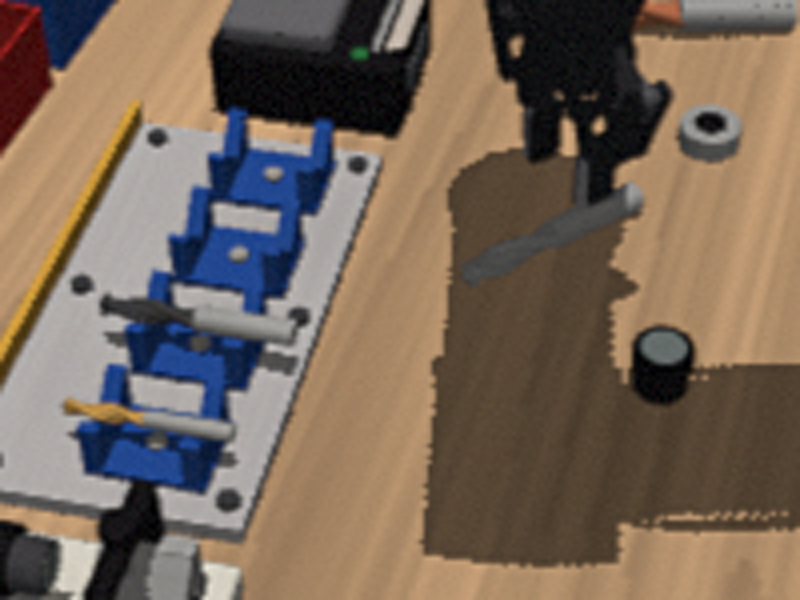

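Both placed drills sit in their Vs, at (65–230,415) and (105–295,320). The gripper is above drill18, which runs from its point at (468,272) to its shank at (640,195). Descending.

```bash
python3 -m pendant '[{"claw":4,"dx":0.2,"dy":0.2,"dz":1.5,"twist":0},{"claw":4,"dx":0,"dy":0,"dz":1.5,"twist":0},{"claw":4,"dx":0,"dy":0,"dz":1,"twist":0},{"claw":4,"dx":0,"dy":0,"dz":0,"twist":0},{"claw":4,"dx":0,"dy":0,"dz":0,"twist":0}]'; python3 go.py .472 -.087 .005 .88
python3 - <<'E'
from h import *
c=manip.snapshot('side')
for p in [(.474,-.085,.009),(.474+.0391,-.085+.0474,.009),(.474-.0391,-.085-.0474,.009)]: print((proj('side',p)-[160,150])*4)
E
```

```text
time_s: 16.7
eef_pos: [0.4725, -0.0872, 0.0082]
tcp_rot: [[0.633, 0.774, -0.0], [0.774, -0.633, -0.0], [-0.0, -0.0, -1.0]]
force: [0.1, -0.8, 0.7]
width: 0.466
grip_force: 0.0
t 16.7 pos [ 0.4725 -0.0872  0.0082] yaw 0.886 F [ 0.1 -0.8  0.7] w 0.466 gf 0.0 q6 2.23 
 dx dy dz [-0.02 -0.05  0.32] twist 0.006
[553.30632305 229.84751221]
[464.44922715 271.59181224]
[637.99731642 190.06041134]
```

```bash
python3 -m pendant '[{"claw":4,"dx":0,"dy":0,"dz":0.3,"twist":0},{"claw":0.8,"dx":0,"dy":0,"dz":0,"twist":0},{"claw":0.8,"dx":0,"dy":0,"dz":0,"twist":0},{"claw":0.8,"dx":0,"dy":0,"dz":0,"twist":0},{"claw":0.8,"dx":0,"dy":0,"dz":0,"twist":0}]'; python3 go.py .472 -.087 .005 .88;  python3 -m pendant '[{"claw":0.8,"dx":0,"dy":0,"dz":-4,"twist":0},{"claw":0.8,"dx":0,"dy":0,"dz":-4,"twist":0},{"claw":0.8,"dx":0,"dy":0,"dz":-1,"twist":0.13},{"claw":0.8,"dx":0,"dy":0,"dz":0,"twist":0.13},{"claw":0.8,"dx":0,"dy":0,"dz":0,"twist":0.13}]' && python3 -m pendant '[{"claw":0.8,"dx":0,"dy":0,"dz":0,"twist":0.13},{"claw":0.8,"dx":0,"dy":0,"dz":0,"twist":0.14},{"claw":0.8,"dx":0,"dy":0,"dz":0,"twist":0.14},{"claw":0.8,"dx":0,"dy":0,"dz":0,"twist":0},{"claw":0.8,"dx":0,"dy":0,"dz":0,"twist":0}]';python3 go.py .6338 -.0084 .1 .08
```

```text
time_s: 17.25
eef_pos: [0.4726, -0.0871, 0.0055]
tcp_rot: [[0.632, 0.775, 0.001], [0.775, -0.632, 0.0], [0.0, 0.0, -1.0]]
force: [-1.3, -0.0, 6.0]
width: 0.185
grip_force: 59.0
t 17.25 pos [ 0.4726 -0.0871  0.0055] yaw 0.886 F [-1.3 -0.   6. ] w 0.185 gf 59.0 q6 2.23 
 dx dy dz [-0.03 -0.06  0.05] twist 0.006
time_s: 17.75
eef_pos: [0.4723, -0.0871, 0.0955]
tcp_rot: [[0.882, 0.471, 0.001], [0.471, -0.882, 0.001], [0.001, -0.0, -1.0]]
force: [-0.1, 0.9, -2.4]
width: 0.187
grip_force: 59.8
time_s: 18.25
eef_pos: [0.4722, -0.0872, 0.0949]
tcp_rot: [[0.996, 0.09, -0.0], [0.09, -0.996, 0.0], [-0.0, -0.0, -1.0]]
force: [0.4, -0.3, -2.8]
width: 0.189
grip_force: 59.8
t 18.25 pos [ 0.4722 -0.0872  0.0949] yaw 0.09 F [ 0.4 -0.3 -2.8] w 0.189 gf 59.8 q6 1.43 
 dx dy dz [16.81 -6.39 -0.52] twist 0.01
```

```bash
python3 -m pendant '[{"claw":0.8,"dx":4.2,"dy":-1.6,"dz":0,"twist":0},{"claw":0.8,"dx":4.2,"dy":-1.6,"dz":0,"twist":0},{"claw":0.8,"dx":4.2,"dy":-1.6,"dz":0,"twist":0},{"claw":0.8,"dx":4.2,"dy":-1.6,"dz":0,"twist":0},{"claw":0.8,"dx":0,"dy":0,"dz":0,"twist":0.01}]' && python3 -m pendant '[{"claw":0.8,"dx":0,"dy":0,"dz":1.5,"twist":0},{"claw":0.8,"dx":0,"dy":0,"dz":1,"twist":0},{"claw":0.8,"dx":0,"dy":0,"dz":0,"twist":0},{"claw":0.8,"dx":0,"dy":0,"dz":0,"twist":0}]';python3 go.py .6338 -.0084 .0372 .08
```

```text
time_s: 18.75
eef_pos: [0.639, -0.0067, 0.0941]
tcp_rot: [[0.997, 0.082, 0.002], [0.082, -0.997, -0.0], [0.002, 0.001, -1.0]]
force: [-2.4, 0.2, -2.5]
width: 0.189
grip_force: 59.8
time_s: 19.15
eef_pos: [0.6341, -0.0092, 0.07]
tcp_rot: [[0.997, 0.077, -0.001], [0.077, -0.997, -0.0], [-0.001, 0.0, -1.0]]
force: [0.6, -0.2, -1.6]
width: 0.188
grip_force: 59.7
t 19.15 pos [ 0.6341 -0.0092  0.07  ] yaw 0.077 F [ 0.6 -0.2 -1.6] w 0.188 gf 59.7 q6 1.36 
 dx dy dz [-0.02 -0.08  3.28] twist -0.003
```

```bash
python3 -m pendant '[{"claw":0.8,"dx":0,"dy":0,"dz":1.5,"twist":0},{"claw":0.8,"dx":0,"dy":0,"dz":1,"twist":0},{"claw":0.8,"dx":0,"dy":0,"dz":0.4,"twist":0},{"claw":0.8,"dx":0,"dy":0,"dz":0,"twist":0},{"claw":0.8,"dx":0,"dy":0,"dz":0,"twist":0}]' && python3 -m pendant '[{"claw":0.8,"dx":0,"dy":0,"dz":0.2,"twist":0},{"claw":0.8,"dx":0,"dy":0,"dz":0,"twist":0},{"claw":0.8,"dx":0,"dy":0,"dz":0,"twist":0}]'
```

```text
time_s: 19.65
eef_pos: [0.6346, -0.009, 0.0415]
tcp_rot: [[0.997, 0.076, 0.0], [0.076, -0.997, -0.0], [0.0, 0.0, -1.0]]
force: [0.2, 0.3, -3.2]
width: 0.188
grip_force: 59.8
time_s: 19.95
eef_pos: [0.6344, -0.0089, 0.0393]
tcp_rot: [[0.997, 0.076, 0.0], [0.076, -0.997, 0.0], [0.0, -0.0, -1.0]]
force: [-0.0, 0.7, -2.5]
width: 0.184
grip_force: 59.8
```

```bash
python3 -m pendant '[{"claw":0.8,"dx":0,"dy":0,"dz":0.2,"twist":0},{"claw":0.8,"dx":0,"dy":0,"dz":0,"twist":0},{"claw":0.8,"dx":0,"dy":0,"dz":0,"twist":0}]' && python3 -m pendant '[{"claw":0.8,"dx":0,"dy":0,"dz":0.15,"twist":0},{"claw":0.8,"dx":0,"dy":0,"dz":0,"twist":0},{"claw":0.8,"dx":0,"dy":0,"dz":0,"twist":0}]'
```

```text
time_s: 20.25
eef_pos: [0.6347, -0.0087, 0.0374]
tcp_rot: [[0.997, 0.076, 0.001], [0.076, -0.997, 0.0], [0.001, -0.0, -1.0]]
force: [-0.5, 1.5, 0.8]
width: 0.185
grip_force: 60.1
time_s: 20.55
eef_pos: [0.6349, -0.0084, 0.037]
tcp_rot: [[0.997, 0.077, 0.002], [0.077, -0.997, 0.0], [0.002, -0.0, -1.0]]
force: [-3.2, 3.9, 8.7]
width: 0.184
grip_force: 61.1
```

Drill18 is seated. I'll release, rise and re-measure drill24.

```bash
python3 -m pendant '[{"claw":2,"dx":0,"dy":0,"dz":0,"twist":0},{"claw":3,"dx":0,"dy":0,"dz":0,"twist":0},{"claw":3,"dx":0,"dy":0,"dz":-0.5,"twist":0},{"claw":3,"dx":0,"dy":0,"dz":-3,"twist":0},{"claw":3,"dx":0,"dy":0,"dz":-4,"twist":0}]' && python3 -m pendant '[{"claw":4.8,"dx":0,"dy":0,"dz":-2,"twist":0},{"claw":4.8,"dx":0,"dy":0,"dz":0,"twist":0}]'
python3 - <<'E'
from h import *
np.set_printoptions(precision=4,suppress=True)
manip.snapshot('top')
for r in manip.regions_of('drill24_mid','top'):
    v,u=np.nonzero(r['pixels']);P=np.array([back('top',(a,b),.012)[:2] for a,b in zip(u,v)])
    d=np.linalg.svd(P-P.mean(0))[2][0]; d*=np.sign(d[0]); t=P@d
    print(r['confidence'],P.mean(0)+d*((t.max()+t.min())/2-P.mean(0)@d),np.ptp(t),np.arctan2(d[1],d[0]))
E
python3 go.py .4430 -.3155 .05 .28
```

```text
time_s: 21.05
eef_pos: [0.6328, -0.0095, 0.1094]
tcp_rot: [[0.997, 0.076, -0.005], [0.076, -0.997, -0.001], [-0.005, 0.001, -1.0]]
force: [-0.1, -0.0, 0.8]
width: 0.35
grip_force: 0.0
time_s: 21.25
eef_pos: [0.6365, -0.0088, 0.1348]
tcp_rot: [[0.997, 0.077, 0.006], [0.077, -0.997, 0.001], [0.006, -0.0, -1.0]]
force: [-0.6, 0.1, 0.4]
width: 0.56
grip_force: 0.0
0.93 [ 0.707  -0.3647] 0.1491197831128625 0.30024484357499737
0.75 [ 0.4436 -0.3147] 0.14824940497396727 0.31704751616994875
0.74 [ 0.2452 -0.3065] 0.15143429558891008 -1.062150763878982
t 21.35 pos [ 0.6343 -0.009   0.131 ] yaw 0.076 F [-0.2 -0.2 -0.6] w 0.563 gf 0.0 q6 1.35 
 dx dy dz [-21.41  29.12   8.07] twist -0.204
```

```bash
python3 -m pendant '[{"claw":4.8,"dx":-2.7,"dy":3.64,"dz":0,"twist":0},{"claw":4.8,"dx":-2.7,"dy":3.64,"dz":0,"twist":0},{"claw":4.8,"dx":-2.7,"dy":3.64,"dz":0,"twist":0},{"claw":4.8,"dx":-2.7,"dy":3.64,"dz":0,"twist":0},{"claw":4.8,"dx":-2.7,"dy":3.64,"dz":0,"twist":0}]' && python3 -m pendant '[{"claw":4.8,"dx":-2.7,"dy":3.64,"dz":0,"twist":0},{"claw":4.8,"dx":-2.7,"dy":3.64,"dz":0,"twist":0},{"claw":4.8,"dx":-2.7,"dy":3.64,"dz":2,"twist":0},{"claw":4.8,"dx":0,"dy":0,"dz":3,"twist":-0.11},{"claw":4.8,"dx":0,"dy":0,"dz":2.5,"twist":-0.11}]' && python3 -m pendant '[{"claw":4.8,"dx":0,"dy":0,"dz":0,"twist":0},{"claw":4.8,"dx":0,"dy":0,"dz":0,"twist":0}]'; python3 go.py .441 -.3155 .008 .295
python3 - <<'E'
from h import *
im=manip.snapshot('side')
cv2.imwrite('pics/d24.png',cv2.resize(im[110:290,180:400],None,fx=3.6,fy=3.3,interpolation=cv2.INTER_CUBIC))
for y in(.28,.315):
  print([((proj('side',[.4436+s*.0755*np.cos(y),-.3147+s*.0755*np.sin(y),.012])-[180,110])*[3.6,3.3]).astype(int) for s in(-1,0,1)])
E
```

```text
time_s: 21.85
eef_pos: [0.5115, -0.2019, 0.1293]
tcp_rot: [[0.997, 0.076, -0.002], [0.076, -0.997, 0.0], [-0.002, -0.0, -1.0]]
force: [0.8, 0.1, -0.7]
width: 0.566
grip_force: 0.0
time_s: 22.35
eef_pos: [0.4389, -0.3168, 0.0535]
tcp_rot: [[0.956, 0.293, -0.002], [0.293, -0.956, 0.001], [-0.002, -0.001, -1.0]]
force: [-0.1, -0.4, -0.1]
width: 0.565
grip_force: 0.0
time_s: 22.55
eef_pos: [0.4406, -0.3157, 0.055]
tcp_rot: [[0.957, 0.289, -0.003], [0.289, -0.957, 0.0], [-0.002, -0.001, -1.0]]
force: [0.8, 0.0, 0.7]
width: 0.566
grip_force: 0.0
t 22.55 pos [ 0.4406 -0.3157  0.055 ] yaw 0.293 F [0.8 0.  0.7] w 0.566 gf 0.0 q6 2.12 
 dx dy dz [0.06 0.   4.7 ] twist -0.002
[array([647, 138]), array([543, 138]), array([439, 138])]
[array([647, 136]), array([543, 138]), array([439, 140])]
```

View pics/d24.png

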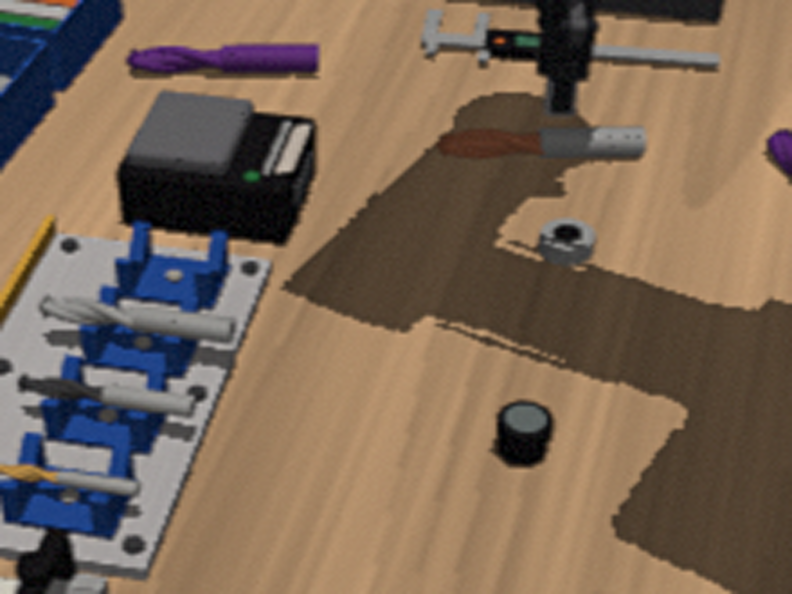

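Three drills are seated. Drill24 runs from its copper point at (440,145) to its shank end at (645,142), as predicted, with the fingers above it at (560,100). Descending.

```bash
python3 -m pendant '[{"claw":4.8,"dx":0,"dy":0,"dz":1.7,"twist":0},{"claw":4.8,"dx":0,"dy":0,"dz":1.7,"twist":0},{"claw":4.8,"dx":0,"dy":0,"dz":1.3,"twist":0},{"claw":4.8,"dx":0,"dy":0,"dz":0,"twist":0},{"claw":4.8,"dx":0,"dy":0,"dz":0,"twist":0}]' && python3 -m pendant '[{"claw":1.4,"dx":0,"dy":0,"dz":0,"twist":0},{"claw":1.4,"dx":0,"dy":0,"dz":0,"twist":0},{"claw":1.4,"dx":0,"dy":0,"dz":0,"twist":0},{"claw":1.4,"dx":0,"dy":0,"dz":0,"twist":0}]'; python3 go.py .441 -.3155 .008 .29
```

```text
time_s: 23.1
eef_pos: [0.442, -0.3157, 0.0097]
tcp_rot: [[0.957, 0.292, 0.001], [0.292, -0.957, -0.001], [0.001, 0.001, -1.0]]
force: [-0.5, 0.2, 0.3]
width: 0.56
grip_force: 0.0
time_s: 23.5
eef_pos: [0.442, -0.3159, 0.01]
tcp_rot: [[0.956, 0.292, 0.002], [0.292, -0.956, -0.001], [0.002, 0.001, -1.0]]
force: [-0.6, 2.2, 5.5]
width: 0.253
grip_force: 58.8
t 23.5 pos [ 0.442  -0.3159  0.01  ] yaw 0.297 F [-0.6  2.2  5.5] w 0.253 gf 58.8 q6 2.13 
 dx dy dz [-0.08 -0.07  0.2 ] twist 0.007
```

```bash
python3 -m pendant '[{"claw":4.4,"dx":0,"dy":0,"dz":0,"twist":0},{"claw":4.4,"dx":0,"dy":0,"dz":0.5,"twist":0},{"claw":4.4,"dx":0,"dy":0,"dz":0,"twist":0},{"claw":4.4,"dx":0,"dy":0,"dz":0,"twist":0},{"claw":1.4,"dx":0,"dy":0,"dz":0,"twist":0}]' && python3 -m pendant '[{"claw":1.4,"dx":0,"dy":0,"dz":0,"twist":0},{"claw":1.4,"dx":0,"dy":0,"dz":0,"twist":0},{"claw":1.4,"dx":0,"dy":0,"dz":0,"twist":0}]';python3 go.py .441 -.3155 .008 .29; python3 -m pendant '[{"claw":1.4,"dx":0,"dy":0,"dz":-2.5,"twist":0},{"claw":1.4,"dx":0,"dy":0,"dz":-2.5,"twist":0},{"claw":1.4,"dx":0,"dy":0,"dz":-2.5,"twist":0},{"claw":1.4,"dx":0,"dy":0,"dz":-1.5,"twist":0},{"claw":1.4,"dx":0,"dy":0,"dz":0,"twist":0}]';python3 go.py .6394 -.0782 .1 .08
python3 - <<'E'
from h import *
im=manip.snapshot('side')
cv2.imwrite('pics/l24.png',cv2.resize(im[60:210,220:420],None,fx=3.5,fy=3.5,interpolation=cv2.INTER_CUBIC))
E
```

```text
time_s: 24.0
eef_pos: [0.4411, -0.3158, 0.0035]
tcp_rot: [[0.956, 0.292, -0.0], [0.292, -0.956, 0.0], [-0.0, -0.0, -1.0]]
force: [-0.4, 0.5, 0.6]
width: 0.358
grip_force: 0.0
time_s: 24.3
eef_pos: [0.4412, -0.3158, 0.0038]
tcp_rot: [[0.956, 0.292, 0.0], [0.292, -0.956, -0.0], [0.0, 0.0, -1.0]]
force: [-1.8, -0.7, 3.2]
width: 0.266
grip_force: 59.5
t 24.3 pos [ 0.4412 -0.3158  0.0038] yaw 0.296 F [-1.8 -0.7  3.2] w 0.266 gf 59.5 q6 2.13 
 dx dy dz [-0.01 -0.04 -0.42] twist 0.006
time_s: 24.8
eef_pos: [0.442, -0.3159, 0.0951]
tcp_rot: [[0.956, 0.292, 0.003], [0.292, -0.956, -0.001], [0.003, 0.002, -1.0]]
force: [0.6, 0.2, -4.1]
width: 0.263
grip_force: 60.2
t 24.8 pos [ 0.442  -0.3159  0.0951] yaw 0.296 F [ 0.6  0.2 -4.1] w 0.263 gf 60.2 q6 2.13 
 dx dy dz [ 25.82 -16.97  -0.45] twist 0.216
```

View pics/l24.png

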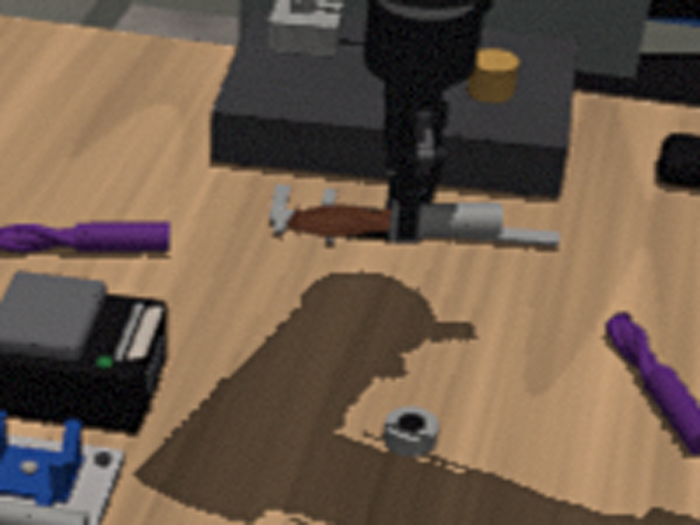

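Drill24 is held level, with its copper tip at (290,222) and shank at (500,220). I'll carry it to the far rest, passing above the printer.

```bash
python3 -m pendant '[{"claw":1.4,"dx":0,"dy":0,"dz":-2.5,"twist":0},{"claw":1.4,"dx":3,"dy":-2,"dz":0,"twist":0},{"claw":1.4,"dx":3.8,"dy":-2.5,"dz":0,"twist":0},{"claw":1.4,"dx":3.8,"dy":-2.5,"dz":0,"twist":0},{"claw":1.4,"dx":3.8,"dy":-2.5,"dz":0,"twist":0}]' && python3 -m pendant '[{"claw":1.4,"dx":3.8,"dy":-2.5,"dz":0,"twist":0},{"claw":1.4,"dx":3.8,"dy":-2.5,"dz":0,"twist":0},{"claw":1.4,"dx":3,"dy":-2,"dz":0,"twist":0},{"claw":1.4,"dx":0.8,"dy":-0.5,"dz":0,"twist":0},{"claw":1.4,"dx":0,"dy":0,"dz":0,"twist":0.11}]' && python3 -m pendant '[{"claw":1.4,"dx":0,"dy":0,"dz":0,"twist":0.105},{"claw":1.4,"dx":0,"dy":0,"dz":0,"twist":0},{"claw":1.4,"dx":0,"dy":0,"dz":2,"twist":0},{"claw":1.4,"dx":0,"dy":0,"dz":2,"twist":0},{"claw":1.4,"dx":0,"dy":0,"dz":0,"twist":0}]';python3 go.py .6394 -.0782 .0368 .08
```

```text
time_s: 25.35
eef_pos: [0.5508, -0.1813, 0.1165]
tcp_rot: [[0.957, 0.291, -0.003], [0.291, -0.957, 0.001], [-0.003, -0.001, -1.0]]
force: [1.2, -0.9, -3.9]
width: 0.26
grip_force: 60.2
time_s: 25.85
eef_pos: [0.6381, -0.0762, 0.1157]
tcp_rot: [[0.983, 0.186, -0.004], [0.186, -0.983, -0.0], [-0.004, -0.001, -1.0]]
force: [-0.0, 0.4, -5.2]
width: 0.26
grip_force: 60.2
time_s: 26.35
eef_pos: [0.6352, -0.0783, 0.0746]
tcp_rot: [[0.997, 0.083, -0.007], [0.083, -0.997, -0.0], [-0.007, -0.0, -1.0]]
force: [-1.1, -0.1, -5.1]
width: 0.259
grip_force: 60.1
t 26.35 pos [ 0.6352 -0.0783  0.0746] yaw 0.083 F [-1.1 -0.1 -5.1] w 0.259 gf 60.1 q6 1.47 
 dx dy dz [0.45 0.02 3.78] twist 0.003
```

```bash
python3 -m pendant '[{"claw":1.4,"dx":0.3,"dy":0,"dz":1.5,"twist":0},{"claw":1.4,"dx":0,"dy":0,"dz":0.8,"twist":0},{"claw":1.4,"dx":0,"dy":0,"dz":0,"twist":0},{"claw":1.4,"dx":0,"dy":0,"dz":0,"twist":0}]'; python3 go.py .6394 -.0782 .0368 .08
```

```text
time_s: 26.75
eef_pos: [0.6414, -0.0777, 0.0556]
tcp_rot: [[0.997, 0.081, -0.0], [0.081, -0.997, -0.0], [-0.0, 0.0, -1.0]]
force: [-0.4, -0.1, -4.1]
width: 0.26
grip_force: 60.2
t 26.75 pos [ 0.6414 -0.0777  0.0556] yaw 0.082 F [-0.4 -0.1 -4.1] w 0.26 gf 60.2 q6 1.47 
 dx dy dz [-0.2   0.04  1.88] twist 0.002
```

```bash
python3 -m pendant '[{"claw":1.4,"dx":-0.2,"dy":0,"dz":0.8,"twist":0},{"claw":1.4,"dx":0,"dy":0,"dz":0.6,"twist":0},{"claw":1.4,"dx":0,"dy":0,"dz":0,"twist":0},{"claw":1.4,"dx":0,"dy":0,"dz":0,"twist":0}]' && python3 -m pendant '[{"claw":1.4,"dx":0,"dy":0,"dz":0.25,"twist":0},{"claw":1.4,"dx":0,"dy":0,"dz":0,"twist":0},{"claw":1.4,"dx":0,"dy":0,"dz":0,"twist":0}]'; python3 go.py .6394 -.0782 .0368 .08
```

```text
time_s: 27.15
eef_pos: [0.6392, -0.0778, 0.0415]
tcp_rot: [[0.997, 0.081, -0.0], [0.081, -0.997, -0.0], [-0.0, 0.0, -1.0]]
force: [-0.1, -0.7, -4.0]
width: 0.263
grip_force: 60.2
time_s: 27.45
eef_pos: [0.6393, -0.0777, 0.0392]
tcp_rot: [[0.997, 0.081, 0.0], [0.081, -0.997, 0.0], [0.0, 0.0, -1.0]]
force: [0.0, -0.3, -4.6]
width: 0.264
grip_force: 60.2
t 27.45 pos [ 0.6393 -0.0777  0.0392] yaw 0.081 F [ 0.  -0.3 -4.6] w 0.264 gf 60.2 q6 1.47 
 dx dy dz [0.01 0.05 0.24] twist 0.001
```

```bash
python3 -m pendant '[{"claw":1.4,"dx":0,"dy":0,"dz":0.25,"twist":0},{"claw":1.4,"dx":0,"dy":0,"dz":0,"twist":0},{"claw":1.4,"dx":0,"dy":0,"dz":0,"twist":0}]' && python3 -m pendant '[{"claw":1.4,"dx":0,"dy":0,"dz":0.15,"twist":0},{"claw":1.4,"dx":0,"dy":0,"dz":0,"twist":0},{"claw":1.4,"dx":0,"dy":0,"dz":0,"twist":0}]'
```

```text
time_s: 27.75
eef_pos: [0.6397, -0.0779, 0.0369]
tcp_rot: [[0.997, 0.081, 0.001], [0.081, -0.997, -0.0], [0.001, 0.0, -1.0]]
force: [1.2, -1.7, -2.2]
width: 0.262
grip_force: 60.4
time_s: 28.05
eef_pos: [0.6398, -0.078, 0.0366]
tcp_rot: [[0.997, 0.081, 0.001], [0.081, -0.997, -0.0], [0.001, 0.0, -1.0]]
force: [-2.8, -1.6, 7.1]
width: 0.259
grip_force: 61.5
```

Seated. I'll release, rise clear to the robot side, and check.

```bash
python3 -m pendant '[{"claw":2.6,"dx":0,"dy":0,"dz":0,"twist":0},{"claw":3.5,"dx":0,"dy":0,"dz":0,"twist":0},{"claw":3.5,"dx":0,"dy":0,"dz":-0.5,"twist":0},{"claw":3.5,"dx":0,"dy":0,"dz":-3,"twist":0},{"claw":3.5,"dx":0,"dy":0,"dz":-4,"twist":0}]' && python3 -m pendant '[{"claw":3.5,"dx":0,"dy":0,"dz":-4,"twist":0},{"claw":3.5,"dx":-3,"dy":3,"dz":-4,"twist":0},{"claw":3.5,"dx":-3,"dy":3,"dz":0,"twist":0},{"claw":3.5,"dx":-3,"dy":3,"dz":0,"twist":0},{"claw":3.5,"dx":-3,"dy":3,"dz":0,"twist":0}]' && python3 -m pendant '[{"claw":3.5,"dx":-3,"dy":3,"dz":0,"twist":0},{"claw":3.5,"dx":-3,"dy":3,"dz":0,"twist":0},{"claw":3.5,"dx":0,"dy":0,"dz":0,"twist":0},{"claw":3.5,"dx":0,"dy":0,"dz":0,"twist":0}]'
python3 - <<'E'
from h import *
np.set_printoptions(precision=4,suppress=True)
t=manip.snapshot('top')
H={'10':7.1,'14':9.9,'18':12.7,'24':17}
g=np.array([.7288,.0331]);ux=np.array([np.cos(.08),np.sin(.08)])
for n,h in H.items():
    for cam in('top','side'):
        if cam=='side' and n=='10': im=manip.snapshot('side')
        for r in manip.landmark_of(f'drill{n}_mid',cam):
            p=np.array(r['point'])
            if p[0]>.55 and r['confidence']>.3 and p[1]>-.15: print(n,cam,round(r['confidence'],2),p,'gx',(p[:2]-g)@ux)
a=cv2.resize(t[90:200,160:350],None,fx=4,fy=3,interpolation=cv2.INTER_CUBIC);b=cv2.resize(im[150:320,100:290],(760,270),interpolation=cv2.INTER_CUBIC)
cv2.imwrite('pics/fin.png',np.vstack([a,b])[:600])
E
```

```text
time_s: 28.55
eef_pos: [0.6378, -0.0778, 0.109]
tcp_rot: [[0.997, 0.081, -0.005], [0.081, -0.997, -0.0], [-0.005, 0.0, -1.0]]
force: [0.7, 0.2, 0.9]
width: 0.409
grip_force: 0.0
time_s: 29.05
eef_pos: [0.5323, -0.2032, 0.1851]
tcp_rot: [[0.997, 0.082, 0.001], [0.082, -0.997, 0.0], [0.001, 0.0, -1.0]]
force: [0.5, -1.5, 0.9]
width: 0.409
grip_force: 0.0
time_s: 29.45
eef_pos: [0.4779, -0.2679, 0.1849]
tcp_rot: [[0.997, 0.079, 0.001], [0.079, -0.997, -0.0], [0.001, 0.0, -1.0]]
force: [0.0, -0.3, -0.2]
width: 0.408
grip_force: 0.0
10 top 0.61 [0.6245 0.1325 0.0366] gx -0.09602289738682739
10 top 0.44 [0.6345 0.063  0.0417] gx -0.0916089515546588
10 side 0.64 [0.6332 0.1324 0.0375] gx -0.08735871401139159
14 top 0.45 [0.6337 0.0621 0.0404] gx -0.09247831614427306
14 side 0.78 [0.6311 0.0612 0.0374] gx -0.09514192380523218
18 top 0.49 [ 0.6369 -0.0123  0.041 ] gx -0.09523420391541115
18 side 0.88 [ 0.6375 -0.0065  0.0408] gx -0.09417261766660844
24 top 0.72 [ 0.6473 -0.0795  0.0439] gx -0.09023773360459235
24 side 0.76 [ 0.6464 -0.0785  0.0453] gx -0.09105494044629554
```

View pics/fin.png

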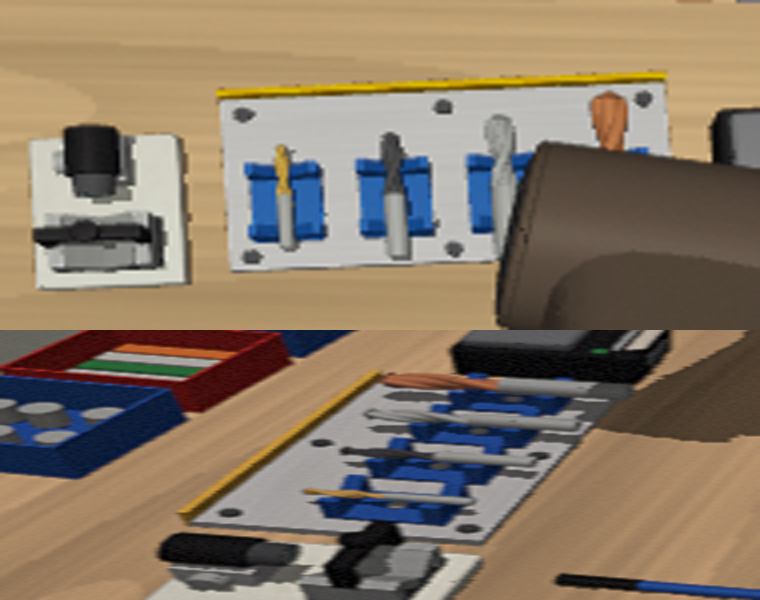

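All four drills lie in order in the Vs, gold next to the stand through copper at the far end, points to the yellow guard. Offsets from the guard are −0.087 to −0.096 m, inside the limits.

```bash
python3 -c "
from station import manip
print(manip.sign_off())"
```

```text
the job is handed in; nothing more can be done
None
```

All four drills are in the V-rests in order of diameter, thinnest next to the camera stand, points towards the yellow guard; the job was handed in after about 30 s of robot time, and the hand-in gave no verdict.

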